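Stow the photographer's kit around an exhibit

TASK

The padlock on the grey card is laid out for its next photograph, so put away the camera kit lying about in front of it: stand the lens upright in the round recess of its foam tray, lay the two spare batteries flat in the battery tray, one in each bay, and stand the two glass vials upright in holes of the white rack, one to a hole. Put each thing down where it goes rather than dropping it, and leave the padlock and its L-shaped scale as they lie.

Things in the scene. Friction and masses are not known exactly. Their poses are not given: they have to be found in the camera images.
- lens: Short black macro lens standing upright on the bench on its capped front, rear cap up: a round barrel 58 mm in diameter with a ribbed ring from the foot to 44 mm height, then 53 mm in diameter up to 53 mm, then the rear cap, 56 mm in diameter, up to the top at 62 mm; 240 g. Origin: centre of the underside; z up.
- battery_a: Spare camera battery pack: a flat charcoal-grey block 57 x 40 x 21 mm with a light grey label and brass contacts at one end, 80 g, lying flat on the bench. Origin: centre of the underside; x along the 57 mm length, y across the 40 mm width, z up. The two packs are alike.
- battery_b: Spare camera battery pack: a flat charcoal-grey block 57 x 40 x 21 mm with a light grey label and brass contacts at one end, 80 g, lying flat on the bench. Origin: centre of the underside; x along the 57 mm length, y across the 40 mm width, z up. The two packs are alike.
- vial_a: Small clear glass sample vial with a black screw cap, standing upright on the bench: glass body 26 mm in diameter and 38 mm tall, then a short narrower neck, then the cap, 23 mm in diameter, from 43 mm up to the top at 56 mm; 35 g. Origin: centre of the underside; z up. The two vials are alike.
- vial_b: Small clear glass sample vial with a black screw cap, standing upright on the bench: glass body 26 mm in diameter and 38 mm tall, then a short narrower neck, then the cap, 23 mm in diameter, from 43 mm up to the top at 56 mm; 35 g. Origin: centre of the underside; z up. The two vials are alike.
- lens_tray: Lens tray, fixed to the bench: square grey plastic shell filled with black foam, 118 x 118 mm, 32 mm high, with one round recess in its middle, 78 mm in diameter, 20 mm deep (its grey floor is 12 mm above the bench). Origin: centre of the underside; x and y along the sides, z up.
- battery_tray: Battery tray, fixed to the bench: low oblong grey shell filled with black foam, 80 mm (x) by 176 mm (y), 18 mm high, with two oblong bays end to end, each 58 mm (x) by 74 mm (y), 8 mm deep (grey floor 10 mm above the bench), centred at y = -40 and +40 mm. A battery lies in a bay with its length along the tray's y, either way round. Origin: centre of the underside; z up.
- vial_rack: Vial rack, fixed to the bench: white plastic rack 64 mm (x) by 168 mm (y), 24 mm high: an upper plate with a row of three round holes, 44 mm in diameter, centred at y = -52, 0 and +52 mm, over a bottom plate on which the vials stand, 6 mm above the bench (so 18 mm below the top of the rack). Origin: centre of the underside; z up.
- padlock: The exhibit, not to be disturbed: a brass padlock with a steel shackle, lying flat, 66 mm long (x) by 42 mm (y) by 16 mm high, loose on a grey photo card 170 x 170 x 3 mm that is fixed to the bench. Origin: on its underside, near the middle; x from the body towards the shackle.
- scale: Photographic scale, not to be disturbed: a white L-shaped rule with black marks, 3 mm thick, legs 105 mm long and 22 mm wide, lying loose on the grey card with the padlock in its angle. Origin: on its underside, at the middle of the 105 x 105 mm square that it spans; the corner of the L lies at -x, -y, the legs run to +x and +y.

How it is judged:
By the outcome, as a careful person would: the job done as asked, in the order asked, and still so for the second after the job is handed in, with the robot touching nothing.
It also fails if it takes over 118 s, if anything falls off the work surface, if the arm or the gripper's body presses on something with over 40 N, if the wrist force passes 120 N, or if a joint passes its speed limit or range.

ROBOT

A 6-joint arm with a two-finger parallel gripper is mounted at the origin on the work surface. World frame = base frame: x ahead of the robot, y to its left, z up, the work surface at z = 0. Lengths are in m, angles in degrees, forces in N, time in s.
With the tool pointing down it reaches from about 0.35 to 0.875 m from the base axis. Payload 4.2 kg.
Tool frame: the origin (TCP) lies on the centre line of the jaws, within the pads' length; the fingertips stand 25 mm ahead of it and the grasp point (between the pads) lies 6 mm ahead of it (finger_overhang is the distance from the TCP to the fingertips, in m); z points along the fingers, y is the line along which they close (so a half turn about z gives the same grasp; the last joint's range is limited). The gripper opens to 87 mm and grips with 3 to 60 N. Pads are 19 mm wide; open, the fingers measure 117 mm over their backs; the gripper's body (75 mm by 190 mm) begins 51 mm behind the grasp point.
Start: joints at [90.562, 22.042, 0.453, 0, -68.411, -14.817], TCP at [0.154, 0.606, 0.248] pointing down, gripper open.
Joint ranges: [-179.83, 179.83], [-69.29, 118.12], [-61.27, 80.66], [-181.25, 117.63], [-171.15, -9.14], [-177.46, 177.46]. Speed limits (degrees/s): [159.86, 159.86, 180, 180, 180, 180].

INTERFACE

Orientations are given as a 3x3 rotation matrix whose columns are the frame's x, y, z axes.
In Python, from station import sense, capture, finish_job, spot_in, tip_of, finger_overhang gives the robot as it stands. The module is installed in compiled form; this text tells all that it offers.
- The arm moves only by the tool servo_tool, never from a script. Its arguments are lists of equal length, an entry for each row: "slide": the shift along the tool's x, y, z in m, a list of three; "spin": the turn about the tool's z in degrees; "grip": the closure, from 0 (fully open) to 1 (shut). A call has exactly 5 rows; each row is the pose to reach, as a shift and turn from the pose commanded when the call began, along the tool's axes at that moment; what a row does not reach only later rows make up. A row lasts 1/12 s, in which the tool goes at most 41.7 mm and 7.16 degrees, less where a joint would pass 70% of its speed; a pose out of reach is approached as far as the arm can. A call with a gripper value outside its range is refused whole. The fingers move at their own pace and stop on an object; the grip force is fixed at half the most. Time passes only in rows, so rows that repeat a pose let the fingers close, or fill a call up. It gives the time, the measured TCP pose, the force, the opening and the grip force at its end, in the units of the state.
- sense(): the state, without advancing time (a new reading comes with each control period).
- capture(name): name is "scene" or "top"; returns a dict with "pixels" (420x560x3 uint8, blue, green, red), "depth" (420x560 float32, m along the optical axis (not along the pixel's ray), 0 where there is no reading), "fx", "fy", "cx", "cy" (pixels), "k1" (the pictures are not rectified: a ray, as slopes to the right and down, at radius r is drawn at 1 + k1 r^2 times it, then the intrinsics apply), "R" (3x3) and "t" (3): a world point X has camera coordinates R X + t. Camera axes: x right, y down, z forward; pixel columns grow to the right and rows downward; lengths in m; the calibration is good to about 2 mm. A picture is of the moment at which its call begins.
- finish_job(): hands the job in; it is judged then, once.
Trained networks look in the newest picture that a camera, given by its name, has taken for a name from the list of things; names that differ only in an ending like _2 or _b are one class to them, and where a whole thing is asked for, a point or a joint stands for the part that bears it (a point fixed in the world has none). Each returns a list of dicts, best first, with "conf" (0 to 1); they miss things now and then, are a little off and sometimes report something else, mostly with a low value. They report only what shows in the picture. A call takes as long as a camera call.
- spot_in(thing, camera): "point" ([x, y, z] in m, in world coordinates, good to about 4 mm: the middle of the surface that is visible of it).
- tip_of(thing, camera): "point" ([x, y, z] in m, in world coordinates, good to about 4 mm: a listed point, or the origin of a listed thing).
The state is a dict: "time_s": time; "joints": joint angles; "joint_velocities": joint speeds; "effort": joint torques, N m; "tcp_pos": TCP position; "ee_rot": TCP orientation; "wrist_force": force on the tool from outside, world axes, zero at the start; "moment": the same for the moment, N m; "gripper_width": opening from 0.0 (shut) to 1.0 (fully open); "gripper_force": force on a finger pad.
Only numpy, scipy, OpenCV 4.12 (cv2) and the standard library are available. Lean on these libraries where they do the work, as an engineer would, in place of code of your own. Each camera call takes 0.05 s, during which the arm holds its last target. There are 200 camera calls.

## Working session

There is one attempt and no reset: what is moved stays moved. The work goes in short steps, Python scripts to look and compute and a tool call to move; the robot and the scene stay as the last step left them, time stands still between calls to the robot, and variables do not carry over. Pictures are saved under pics/ and viewed, at most 14 in all, crops included, and the job is handed in when it is done.

Besides the shell and the picture viewer there is one more tool, called after "Call:" as name([rows], argument=value, ...), one row to a line, values as JSON. servo_tool: Moves the arm, as the interface text tells. Its arguments: {"type":"object","properties":{"slide":{"type":"array"},"spin":{"type":"array"},"grip":{"type":"array"}},"required":["slide","spin","grip"]}

```bash
mkdir -p pics; cat > h.py <<'E'
import numpy as np, cv2
from station import sense, capture, finish_job, spot_in, tip_of, finger_overhang
def world(c,u,v,z=None):
    "pixel -> world, by depth, or by intersecting plane Z=z"
    K=np.array([[c['fx'],0,c['cx']],[0,c['fy'],c['cy']],[0,0,1.]])
    p=cv2.undistortPoints(np.array([[[u,v]]],float),K,np.array([c['k1'],0,0,0.]))[0,0]
    ray=np.array([p[0],p[1],1.]); R=np.array(c['R']);t=np.array(c['t'])
    o=-R.T@t; d=R.T@ray
    s=c['depth'][int(round(v)),int(round(u))] if z is None else (z-o[2])/d[2]
    return o+s*d
E
python3 - <<'E'
from h import *
s=sense();print(s['tcp_pos'],s['ee_rot'],s['time_s'],finger_overhang)
for n in ('scene','top'):
    c=capture(n);cv2.imwrite(f'pics/{n}0.png',c['pixels'])
    for th in ['lens','battery_a','vial_a','lens_tray','battery_tray','vial_rack','padlock','scale']:
        for f in (spot_in,tip_of):
            print(n,th,f.__name__,[(np.round(d['point'],3).tolist(),round(d['conf'],2)) for d in f(th,n)])
E
```

```text
[0.15376847 0.60522592 0.24646079] [[ 9.69145219e-01 -2.46490025e-01 -4.59854966e-04]
 [-2.46490444e-01 -9.69142954e-01 -2.09668258e-03]
 [ 7.11461411e-05  2.14533975e-03 -9.99997696e-01]] 0.0 0.025
scene lens call [([0.381, 0.275, 0.044], 0.59)]
scene lens call [([0.37, 0.292, -0.0], 0.76)]
scene battery_a call [([0.459, -0.192, 0.021], 0.66), ([0.496, 0.012, 0.02], 0.62)]
scene battery_a call [([0.455, -0.187, 0.003], 0.68), ([0.493, 0.014, -0.003], 0.59)]
scene vial_a call [([0.351, -0.301, 0.04], 0.59), ([0.435, 0.184, 0.043], 0.58), ([0.5, 0.012, 0.023], 0.43)]
scene vial_a call [([0.344, -0.298, 0.0], 0.64), ([0.431, 0.193, 0.005], 0.45)]
scene lens_tray call [([0.636, -0.127, 0.026], 0.75), ([0.532, -0.338, 0.019], 0.51)]
scene lens_tray call [([0.639, -0.123, -0.003], 0.78)]
scene battery_tray call [([0.652, 0.131, 0.011], 0.66)]
scene battery_tray call [([0.651, 0.138, 0.001], 0.81)]
scene vial_rack call [([0.514, 0.364, 0.022], 0.6)]
scene vial_rack call [([0.515, 0.371, 0.004], 0.62)]
scene padlock call [([0.53, -0.34, 0.018], 0.66), ([0.48, -0.423, 0.008], 0.22)]
scene pa
[... 426 characters left out ...]
0.75), ([0.636, -0.13, 0.002], 0.65)]
top vial_a call [([0.342, -0.286, 0.057], 0.57)]
top vial_a call [([0.432, 0.189, 0.005], 0.64)]
top lens_tray call [([0.636, -0.127, 0.03], 0.56), ([0.515, 0.373, 0.024], 0.28)]
top lens_tray call []
top battery_tray call [([0.65, 0.139, 0.007], 0.6)]
top battery_tray call [([0.651, 0.141, -0.001], 0.72)]
top vial_rack call [([0.516, 0.376, 0.022], 0.61)]
top vial_rack call [([0.513, 0.374, -0.005], 0.72), ([0.494, 0.015, 0.003], 0.19)]
top padlock call [([0.53, -0.343, 0.018], 0.84)]
top padlock call [([0.537, -0.343, 0.0], 0.62)]
top scale call [([0.477, -0.422, 0.006], 0.97), ([0.646, 0.138, 0.01], 0.4)]
top scale call [([0.502, -0.39, 0.005], 0.75)]
```

View pics/top0.png

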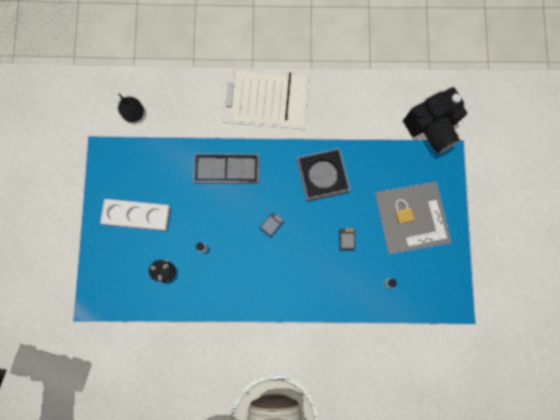

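View pics/scene0.png

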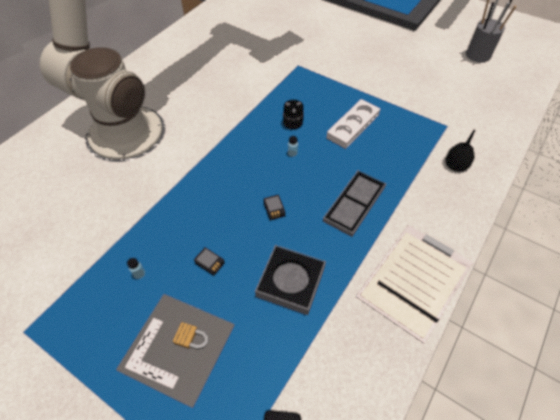

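The top view shows the lens at (161,271), vials at (201,247) and (391,283), batteries at (272,225) and (347,239), the rack at (135,214), the battery tray at (226,168) and the lens tray at (323,173). The scene view agrees with it. The extra network hits, such as a lens at the vial or the padlock, are false. Next I'll measure exact poses.

```bash
cat >> h.py <<'E'
def cloud(c):
    v,u=np.mgrid[0:420,0:560]
    K=np.array([[c['fx'],0,c['cx']],[0,c['fy'],c['cy']],[0,0,1.]])
    p=cv2.undistortPoints(np.stack([u,v],-1).reshape(-1,1,2).astype(float),K,np.array([c['k1'],0,0,0.]))[:,0]
    d=c['depth'].reshape(-1)[:,None]
    P=(np.hstack([p,np.ones((len(p),1))])*d-np.array(c['t']))@np.array(c['R'])
    P[d[:,0]<=0]=9
    return P
def fit(c,xy,r,zlo,zhi):
    P=cloud(c); m=(np.hypot(P[:,0]-xy[0],P[:,1]-xy[1])<r)&(P[:,2]>zlo)&(P[:,2]<zhi)
    Q=P[m]
    if len(Q)<5: return len(Q)
    (a,b),(w,h),an=cv2.minAreaRect((Q[:,:2]*1000).astype(np.float32))
    return len(Q),'rect',round(a),round(b),'size',round(w),round(h),'ang',round(an,1),'mean',np.round(Q.mean(0),3).tolist()
E
python3 - <<'E'
from h import *
T=[('lens',(.371,.285),.05,.05,.08),('batA',(.494,.014),.05,.012,.035),('batB',(.458,-.19),.05,.012,.035),
('vial1',(.343,-.293),.03,.02,.08),('vial2',(.432,.189),.03,.02,.08),('vial1cap',(.343,-.293),.03,.05,.065),('vial2cap',(.432,.189),.03,.05,.065),
('ltray',(.637,-.127),.095,.026,.045),('btray',(.65,.139),.11,.014,.03),('rack',(.515,.373),.105,.016,.04)]
for n in ('scene','top'):
    c=capture(n)
    for t in T: print(n,t[0],fit(c,*t[1:]))
    if n=='top':
        cr=cv2.resize(c['pixels'][130:330,80:420],None,fx=2.35,fy=2.35,interpolation=cv2.INTER_CUBIC);cv2.imwrite('pics/topcrop.png',cr)
E
```

```text
scene lens (280, 'rect', 371, 292, 'size', 54, 55, 'ang', 61.9, 'mean', [0.372, 0.288, 0.063])
scene batA (364, 'rect', 496, 13, 'size', 40, 59, 'ang', 51.6, 'mean', [0.497, 0.012, 0.022])
scene batB (462, 'rect', 458, -188, 'size', 40, 58, 'ang', 89.4, 'mean', [0.46, -0.189, 0.022])
scene vial1 (217, 'rect', 346, -295, 'size', 25, 24, 'ang', 51.4, 'mean', [0.349, -0.296, 0.045])
scene vial2 (145, 'rect', 433, 193, 'size', 23, 26, 'ang', 63.9, 'mean', [0.435, 0.19, 0.044])
scene vial1cap (103, 'rect', 344, -295, 'size', 23, 21, 'ang', 60.4, 'mean', [0.345, -0.295, 0.055])
scene vial2cap (60, 'rect', 431, 194, 'size', 23, 23, 'ang', 61.9, 'mean', [0.433, 0.193, 0.057])
scene ltray (1988, 'rect', 633, -125, 'size', 119, 121, 'ang', 13.4, 'mean', [0.636, -0.128, 0.033])
scene btray (1042, 'rect', 649, 139, 'size', 81, 181, 'ang', 0.1, 'mean', [0.651, 0.134, 0.018])
scene rack (731, 'rect', 519, 374, 'size', 172, 67, 'ang', 84.5, 'mean', [0.519, 0.367, 0.025])
top lens (394, 'rect', 370, 291, 'size', 55, 54, 'ang', 66.4, 'mean', [0.37, 0.291, 0.062])
top batA (327, 'rect', 496, 14, 'size', 40, 57, 'ang', 51.7, 'mean', [0.495, 0.014, 0.022])
top batB (343, 'rect', 459, -190, 'size', 41, 57, 'ang', 89.6, 'mean', [0.458, -0.19, 0.021])
top vial1 (100, 'rect', 344, -294, 'size', 22, 23, 'ang', 83.6, 'mean', [0.344, -0.292, 0.049])
top vial2 (94, 'rect', 432, 194, 'size', 25, 23, 'ang', 0.8, 'mean', [0.431, 0.192, 0.05])
top vial1cap (65, 'rect', 345, -295, 'size', 20, 22, 'ang', 0.3, 'mean', [0.345, -0.295, 0.056])
top vial2cap (63, 'rect', 432, 194, 'size', 22, 20, 'ang', 46.8, 'mean', [0.432, 0.194, 0.056])
top ltray (1293, 'rect', 634, -126, 'size', 120, 121, 'ang', 13.4, 'mean', [0.632, -0.125, 0.032])
top btray (862, 'rect', 650, 138, 'size', 82, 174, 'ang', 0.4, 'mean', [0.649, 0.14, 0.018])
top rack (949, 'rect', 519, 372, 'size', 167, 65, 'ang', 84.8, 'mean', [0.518, 0.371, 0.024])
```

View pics/topcrop.png

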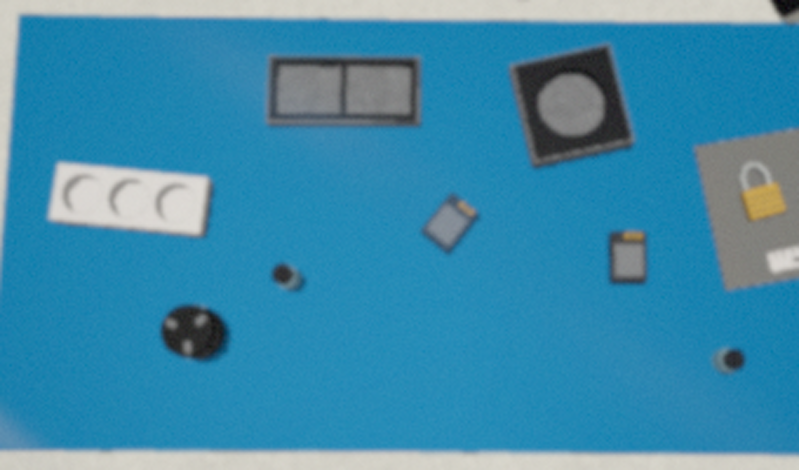

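The two cameras agree to about 1 mm. Estimated positions:

| Item | Position (x, y) | Orientation |
|---|---|---|
| Lens | (.370, .2915) | – |
| Battery A | (.496, .0135) | long axis at −38° |
| Battery B | (.4585, −.189) | long axis at 0° |
| Vials | (.3445, −.295) and (.432, .194) | – |
| Lens tray | (.634, −.1255) | – |
| Battery bays | (.650, .0985) and (.650, .1785) | – |
| Rack end holes | (.524, .424) and (.514, .320) | row at 84.8° |

I'll start with the lens.

Call:
servo_tool([
  [0.029,0.025,0.013],
  [0.057,0.05,0.025],
  [0.086,0.075,0.038],
  [0.114,0.1,0.05],
  [0.143,0.126,0.063],
], spin=[0,0,0,0,0], grip=[0,0,0,0,0])

```text
time_s: 2.22
tcp_pos: [0.2621, 0.4471, 0.1844]
ee_rot: [[0.969, -0.245, 0.0], [-0.245, -0.969, 0.001], [0.0, -0.001, -1.0]]
wrist_force: [0.2, 0.8, 0.5]
gripper_width: 1.001
gripper_force: 0.0
```

Call:
servo_tool([
  [0.029,0.025,0.013],
  [0.057,0.05,0.025],
  [0.086,0.075,0.038],
  [0.114,0.1,0.05],
  [0.143,0.126,0.063],
], spin=[0,0,0,0,0], grip=[0,0,0,0,0])

```text
time_s: 2.63
tcp_pos: [0.3699, 0.2899, 0.1216]
ee_rot: [[0.969, -0.245, 0.001], [-0.245, -0.969, 0.001], [0.001, -0.002, -1.0]]
wrist_force: [0.8, 1.0, -0.3]
gripper_width: 0.999
gripper_force: 0.0
```

```bash
cat >> h.py <<'E'
def go(x,y,z,th=None):
    "tool-frame shift and spin from the measured pose to a target"
    s=sense();R=np.array(s['ee_rot']);p=np.array(s['tcp_pos'])
    t0=np.degrees(np.arctan2(R[1,0],R[0,0]))
    print('t',round(s['time_s'],2),'tcp',p.round(4),'th',round(t0,1),'j6',round(s['joints'][5],1),'F',np.round(s['wrist_force'],1),'w',round(s['gripper_width'],3),'gf',round(s['gripper_force'],1),
     '-> slide',np.round(R.T@(np.array([x,y,z])-p),4),'spin',None if th is None else round(t0-th,1))
E
python3 -c "
from h import *
go(.370,.2915,.052)"
```

```text
t 2.63 tcp [0.3699 0.2899 0.1216] th -14.2 j6 17.8 F [ 0.8  1.  -0.3] w 0.999 gf 0.0 -> slide [-0.0003 -0.0015  0.0696] spin None
```

Call:
servo_tool([
  [0,-0.001,0.02],
  [0,-0.001,0.04],
  [0,-0.001,0.06],
  [0,-0.001,0.07],
  [0,-0.001,0.07],
], spin=[0,0,0,0,0], grip=[0,0,0,0,0])

```text
time_s: 3.05
tcp_pos: [0.3686, 0.2907, 0.0496]
ee_rot: [[0.969, -0.247, -0.003], [-0.247, -0.969, -0.004], [-0.002, 0.005, -1.0]]
wrist_force: [0.3, 0.1, -0.6]
gripper_width: 0.999
gripper_force: 0.0
```

Call:
servo_tool([
  [0,0,0],
  [0,0,0],
  [0,0,0],
  [0,0,0],
  [0,0,0],
], spin=[0,0,0,0,0], grip=[0.6,0.6,0.6,0.6,0.6])

```text
time_s: 3.47
tcp_pos: [0.3695, 0.2925, 0.0523]
ee_rot: [[0.969, -0.246, 0.001], [-0.246, -0.969, 0.001], [0.001, -0.002, -1.0]]
wrist_force: [0.4, -0.0, -0.4]
gripper_width: 0.708
gripper_force: 0.0
```

Call:
servo_tool([
  [0,0,0],
  [0,0,0],
  [0,0,0],
  [0,0,0],
  [0,0,0],
], spin=[0,0,0,0,0], grip=[0.6,0.6,0.6,0.6,0.6])

```text
time_s: 3.88
tcp_pos: [0.3693, 0.2921, 0.0521]
ee_rot: [[0.969, -0.246, 0.0], [-0.246, -0.969, 0.0], [0.0, -0.0, -1.0]]
wrist_force: [-0.8, -0.9, 5.3]
gripper_width: 0.66
gripper_force: 30.0
```

```bash
python3 -c "
from h import *
go(.634,-.1255,.150);print(np.round(sense()['joints'],1))"
```

```text
t 3.88 tcp [0.3693 0.2921 0.0521] th -14.2 j6 17.6 F [-0.8 -0.9  5.3] w 0.66 gf 30.0 -> slide [ 0.3593  0.3396 -0.0979] spin None
[ 58.2  21.8 -34.7   0.  -33.5  17.6]
```

Call:
servo_tool([
  [0,0,-0.01],
  [0,0,-0.03],
  [0,0,-0.05],
  [0,0,-0.075],
  [0,0,-0.1],
], spin=[0,0,0,0,0], grip=[0.6,0.6,0.6,0.6,0.6])

```text
time_s: 4.3
tcp_pos: [0.3687, 0.2914, 0.1517]
ee_rot: [[0.969, -0.247, -0.001], [-0.247, -0.969, -0.001], [-0.001, 0.002, -1.0]]
wrist_force: [0.6, 0.5, -1.5]
gripper_width: 0.658
gripper_force: 30.0
```

Call:
servo_tool([
  [0.015,0.014,0],
  [0.035,0.033,0],
  [0.061,0.058,0],
  [0.09,0.085,0],
  [0.119,0.112,0],
], spin=[0,0,0,0,0], grip=[0.6,0.6,0.6,0.6,0.6])

```text
time_s: 4.72
tcp_pos: [0.4571, 0.1529, 0.1512]
ee_rot: [[0.969, -0.245, -0.001], [-0.245, -0.969, 0.0], [-0.001, -0.0, -1.0]]
wrist_force: [0.0, -0.1, -2.5]
gripper_width: 0.657
gripper_force: 30.0
```

Call:
servo_tool([
  [0.026,0.025,0],
  [0.052,0.049,0],
  [0.078,0.074,0],
  [0.104,0.098,0],
  [0.13,0.123,0],
], spin=[0,0,0,0,0], grip=[0.6,0.6,0.6,0.6,0.6])

```text
time_s: 5.13
tcp_pos: [0.553, 0.0013, 0.1508]
ee_rot: [[0.969, -0.247, -0.001], [-0.247, -0.969, 0.0], [-0.001, 0.0, -1.0]]
wrist_force: [0.3, 1.5, -1.3]
gripper_width: 0.655
gripper_force: 30.0
```

Call:
servo_tool([
  [0.026,0.025,0],
  [0.052,0.049,0],
  [0.078,0.074,0],
  [0.1,0.095,0],
  [0.11,0.105,0],
], spin=[0,0,0,0,0], grip=[0.6,0.6,0.6,0.6,0.6])

```text
time_s: 5.55
tcp_pos: [0.6346, -0.1291, 0.15]
ee_rot: [[0.968, -0.249, -0.001], [-0.249, -0.968, -0.0], [-0.001, 0.0, -1.0]]
wrist_force: [0.6, -0.3, -1.4]
gripper_width: 0.659
gripper_force: 30.0
```

```bash
python3 -c "
from h import *
go(.634,-.1255,.064)
for n in('scene','top'):
  c=capture(n);print(fit(c,(.634,-.1255),.095,.026,.045))
"
```

```text
t 5.55 tcp [ 0.6346 -0.1291  0.15  ] th -14.4 j6 72.8 F [ 0.6 -0.3 -1.4] w 0.659 gf 30.0 -> slide [-0.0014 -0.0034  0.086 ] spin None
(1356, 'rect', 633, -124, 'size', 119, 121, 'ang', 13.0, 'mean', [0.654, -0.14, 0.033])
(819, 'rect', 633, -126, 'size', 117, 121, 'ang', 12.9, 'mean', [0.608, -0.12, 0.032])
```

Call:
servo_tool([
  [-0.001,-0.002,0.02],
  [-0.001,-0.003,0.04],
  [-0.001,-0.003,0.06],
  [-0.001,-0.003,0.07],
  [-0.001,-0.003,0.076],
], spin=[0,0,0,0,0], grip=[0.6,0.6,0.6,0.6,0.6])

```text
time_s: 6.07
tcp_pos: [0.6316, -0.1219, 0.0734]
ee_rot: [[0.969, -0.246, -0.004], [-0.246, -0.969, 0.0], [-0.004, 0.001, -1.0]]
wrist_force: [0.4, -0.5, -1.8]
gripper_width: 0.657
gripper_force: 30.0
```

Call:
servo_tool([
  [0,0,0.002],
  [0,0,0.004],
  [0,0,0.006],
  [0,0,0.008],
  [0,0,0.009],
], spin=[0,0,0,0,0], grip=[0.6,0.6,0.6,0.6,0.6])

```text
time_s: 6.48
tcp_pos: [0.6336, -0.1227, 0.0671]
ee_rot: [[0.969, -0.246, 0.001], [-0.246, -0.969, 0.0], [0.001, -0.0, -1.0]]
wrist_force: [-0.9, -0.1, -1.7]
gripper_width: 0.654
gripper_force: 30.0
```

Call:
servo_tool([
  [0,0.001,0.001],
  [0,0.001,0.001],
  [0,0.001,0.002],
  [0,0.001,0.003],
  [0,0.001,0.003],
], spin=[0,0,0,0,0], grip=[0.6,0.6,0.6,0.6,0.6])

```text
time_s: 6.9
tcp_pos: [0.6332, -0.1238, 0.0642]
ee_rot: [[0.969, -0.246, 0.001], [-0.246, -0.969, -0.0], [0.001, 0.0, -1.0]]
wrist_force: [-1.5, 0.0, 2.3]
gripper_width: 0.657
gripper_force: 30.0
```

Call:
servo_tool([
  [0,0,0],
  [0,0,0],
  [0,0,0],
  [0,0,0],
  [0,0,0],
], spin=[0,0,0,0,0], grip=[0,0,0,0,0])

```text
time_s: 7.32
tcp_pos: [0.6331, -0.1237, 0.0635]
ee_rot: [[0.969, -0.246, 0.0], [-0.246, -0.969, -0.0], [0.0, -0.0, -1.0]]
wrist_force: [0.2, -0.0, 0.3]
gripper_width: 0.943
gripper_force: 0.0
```

Call:
servo_tool([
  [0,0,-0.01],
  [0,0,-0.03],
  [0,0,-0.05],
  [0,0,-0.07],
  [0,0,-0.086],
], spin=[0,0,0,0,0], grip=[0,0,0,0,0])

```text
time_s: 7.73
tcp_pos: [0.6336, -0.1238, 0.1521]
ee_rot: [[0.969, -0.246, 0.002], [-0.246, -0.969, -0.0], [0.002, -0.0, -1.0]]
wrist_force: [0.1, 0.5, -0.1]
gripper_width: 0.999
gripper_force: 0.0
```

```bash
python3 -c "
from h import *
go(.496,.0135,.080,-38.3)"
```

```text
t 7.73 tcp [ 0.6336 -0.1238  0.1521] th -14.2 j6 72.5 F [ 0.1  0.5 -0.1] w 0.999 gf 0.0 -> slide [-0.1673 -0.0993  0.0717] spin 24.1
```

Call:
servo_tool([
  [-0.033,-0.02,0],
  [-0.067,-0.04,0],
  [-0.1,-0.06,0],
  [-0.134,-0.08,0],
  [-0.167,-0.099,0.005],
], spin=[5,10,15,20,24], grip=[0,0,0,0,0])

```text
time_s: 8.15
tcp_pos: [0.495, 0.0144, 0.1461]
ee_rot: [[0.783, -0.622, 0.003], [-0.622, -0.783, 0.001], [0.002, -0.003, -1.0]]
wrist_force: [0.0, 1.6, 0.0]
gripper_width: 1.001
gripper_force: 0.0
```

Call:
servo_tool([
  [0,0,0.015],
  [0,0,0.035],
  [0,0,0.055],
  [0,0,0.067],
  [0,0,0.067],
], spin=[0,0,0,0,0], grip=[0,0,0,0,0])

```text
time_s: 8.57
tcp_pos: [0.494, 0.0131, 0.076]
ee_rot: [[0.785, -0.619, -0.004], [-0.619, -0.785, -0.001], [-0.003, 0.004, -1.0]]
wrist_force: [-0.7, -0.8, -0.4]
gripper_width: 1.003
gripper_force: 0.0
```

```bash
python3 -c "
from h import *
for n in('scene','top'):
  c=capture(n);print(fit(c,(.634,-.1255),.055,.06,.09), fit(c,(.65,-.14),.12,.026,.04))
  cv2.imwrite('pics/a_%s.png'%n,c['pixels'])
go(.496,.0135,.036,-38.3)"
```

```text
(574, 'rect', 634, -123, 'size', 53, 55, 'ang', 31.8, 'mean', [0.635, -0.125, 0.075]) (1911, 'rect', 633, -124, 'size', 119, 121, 'ang', 12.9, 'mean', [0.638, -0.132, 0.033])
(370, 'rect', 634, -125, 'size', 54, 55, 'ang', 64.7, 'mean', [0.632, -0.123, 0.075]) (1304, 'rect', 634, -126, 'size', 119, 121, 'ang', 13.1, 'mean', [0.631, -0.125, 0.032])
t 8.67 tcp [0.496  0.0135 0.0782] th -38.2 j6 31.4 F [0.9 0.3 0.3] w 1.003 gf 0.0 -> slide [-0.     -0.      0.0422] spin 0.1
```

View pics/a_scene.png

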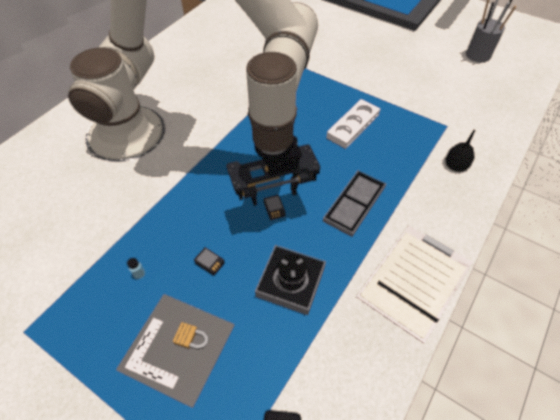

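The lens stands upright, centred in its recess at (291,275). The gripper straddles battery A at (273,207), so I'll grasp it.

Call:
servo_tool([
  [0,0,0.015],
  [0,0,0.03],
  [0,0,0.038],
  [0,0,0.042],
  [0,0,0.042],
], spin=[0,0,0,0,0], grip=[0,0,0,0,0])

```text
time_s: 9.08
tcp_pos: [0.4957, 0.0133, 0.0356]
ee_rot: [[0.785, -0.619, -0.0], [-0.619, -0.785, -0.0], [-0.0, 0.0, -1.0]]
wrist_force: [0.1, -0.1, 0.2]
gripper_width: 0.998
gripper_force: 0.0
```

Call:
servo_tool([
  [0,0,0],
  [0,0,0],
  [0,0,0],
  [0,0,0],
  [0,0,0],
], spin=[0,0,0,0,0], grip=[0.8,0.8,0.8,0.8,0.8])

```text
time_s: 9.5
tcp_pos: [0.4957, 0.0134, 0.0359]
ee_rot: [[0.785, -0.619, 0.001], [-0.619, -0.785, 0.0], [0.0, -0.001, -1.0]]
wrist_force: [0.4, 0.6, -0.0]
gripper_width: 0.702
gripper_force: 0.0
```

Call:
servo_tool([
  [0,0,0],
  [0,0,0],
  [0,0,0],
  [0,0,0],
  [0,0,0],
], spin=[0,0,0,0,0], grip=[0.8,0.8,0.8,0.8,0.8])

```text
time_s: 9.92
tcp_pos: [0.4954, 0.0133, 0.0356]
ee_rot: [[0.785, -0.619, -0.0], [-0.619, -0.785, -0.0], [-0.0, 0.0, -1.0]]
wrist_force: [-0.4, -0.4, 1.1]
gripper_width: 0.458
gripper_force: 30.0
```

```bash
python3 -c "
from h import *
go(.650,.0985,.100,-90.2)"
```

```text
t 9.92 tcp [0.4954 0.0133 0.0356] th -38.3 j6 31.4 F [-0.4 -0.4  1.1] w 0.458 gf 30.0 -> slide [ 0.0686 -0.1626 -0.0645] spin 51.9
```

Call:
servo_tool([
  [0,0,-0.01],
  [0,0,-0.025],
  [0,0,-0.04],
  [0,0,-0.055],
  [0,0,-0.065],
], spin=[4,11,18,25,32], grip=[0.8,0.8,0.8,0.8,0.8])

```text
time_s: 10.33
tcp_pos: [0.4959, 0.0135, 0.1016]
ee_rot: [[0.332, -0.943, 0.001], [-0.943, -0.332, 0.0], [0.0, -0.001, -1.0]]
wrist_force: [0.3, 0.0, -1.2]
gripper_width: 0.453
gripper_force: 30.0
```

```bash
python3 -c "
from h import *
go(.650,.0985,.100,-90.2)"
```

```text
t 10.33 tcp [0.4959 0.0135 0.1016] th -70.6 j6 -1.0 F [ 0.3  0.  -1.2] w 0.453 gf 30.0 -> slide [-0.029  -0.1736  0.0019] spin 19.6
```

Call:
servo_tool([
  [-0.005,-0.03,0],
  [-0.012,-0.069,0],
  [-0.018,-0.108,0],
  [-0.025,-0.147,0],
  [-0.029,-0.174,0],
], spin=[4,8,12,16,20], grip=[0.8,0.8,0.8,0.8,0.8])

```text
time_s: 10.75
tcp_pos: [0.6521, 0.1011, 0.1001]
ee_rot: [[-0.007, -1.0, 0.001], [-1.0, 0.007, 0.0], [-0.0, -0.001, -1.0]]
wrist_force: [0.1, -0.1, -0.5]
gripper_width: 0.455
gripper_force: 30.0
```

Call:
servo_tool([
  [0,0,0.01],
  [0,0,0.025],
  [0,0,0.036],
  [0,0,0.043],
  [0,0,0.043],
], spin=[0,0,0,0,0], grip=[0.8,0.8,0.8,0.8,0.8])

```text
time_s: 11.17
tcp_pos: [0.6476, 0.0987, 0.0551]
ee_rot: [[-0.005, -1.0, -0.005], [-1.0, 0.005, -0.002], [0.002, 0.005, -1.0]]
wrist_force: [-0.2, -0.0, -0.9]
gripper_width: 0.456
gripper_force: 30.0
```

```bash
python3 -c "
from h import *
go(.650,.0985,.046,-90.2)
for n in('scene','top'):
  c=capture(n);print(fit(c,(.65,.0985),.035,.025,.045),fit(c,(.65,.139),.11,.014,.025))
  "
```

```text
t 11.17 tcp [0.6476 0.0987 0.0551] th -90.3 j6 -23.0 F [-0.2 -0.  -0.9] w 0.456 gf 30.0 -> slide [ 0.0002 -0.0024  0.0091] spin -0.1
(353, 'rect', 649, 94, 'size', 50, 57, 'ang', 86.4, 'mean', [0.648, 0.09, 0.04]) (425, 'rect', 650, 105, 'size', 81, 114, 'ang', 0.2, 'mean', [0.654, 0.08, 0.019])
(29, 'rect', 657, 103, 'size', 16, 46, 'ang', 3.1, 'mean', [0.653, 0.102, 0.043]) (476, 'rect', 650, 139, 'size', 81, 174, 'ang', 0.4, 'mean', [0.645, 0.148, 0.018])
```

Call:
servo_tool([
  [0,0,0.002],
  [0,0,0.004],
  [0,0,0.006],
  [0,0,0.008],
  [0,0,0.009],
], spin=[0,0,0,0,0], grip=[0.8,0.8,0.8,0.8,0.8])

```text
time_s: 11.68
tcp_pos: [0.6494, 0.0994, 0.0484]
ee_rot: [[-0.004, -1.0, -0.0], [-1.0, 0.004, 0.0], [-0.0, 0.0, -1.0]]
wrist_force: [-0.5, -0.7, -1.1]
gripper_width: 0.459
gripper_force: 30.0
```

Call:
servo_tool([
  [0,0,0.001],
  [0,0,0.001],
  [0,0,0.001],
  [0,0,0.002],
  [0,0,0.002],
], spin=[0,0,0,0,0], grip=[0.8,0.8,0.8,0.8,0.8])

```text
time_s: 12.1
tcp_pos: [0.6495, 0.0995, 0.0465]
ee_rot: [[-0.004, -1.0, -0.0], [-1.0, 0.004, 0.0], [-0.0, 0.0, -1.0]]
wrist_force: [0.5, -0.5, -1.8]
gripper_width: 0.458
gripper_force: 30.0
```

Call:
servo_tool([
  [0,0,0.0005],
  [0,0,0.001],
  [0,0,0.001],
  [0,0,0.0015],
  [0,0,0.0015],
], spin=[0,0,0,0,0], grip=[0.8,0.8,0.8,0.8,0.8])

```text
time_s: 12.52
tcp_pos: [0.6496, 0.0995, 0.0456]
ee_rot: [[-0.004, -1.0, 0.0], [-1.0, 0.004, -0.0], [0.0, -0.0, -1.0]]
wrist_force: [-0.8, -1.1, 2.7]
gripper_width: 0.458
gripper_force: 30.0
```

Call:
servo_tool([
  [0,0,0],
  [0,0,0],
  [0,0,0],
  [0,0,0],
  [0,0,0],
], spin=[0,0,0,0,0], grip=[0,0,0,0,0])

```text
time_s: 12.93
tcp_pos: [0.6495, 0.0994, 0.0449]
ee_rot: [[-0.004, -1.0, -0.0], [-1.0, 0.004, -0.0], [0.0, 0.0, -1.0]]
wrist_force: [0.8, 0.6, 0.2]
gripper_width: 0.751
gripper_force: 0.0
```

Call:
servo_tool([
  [0,0,-0.01],
  [0,0,-0.025],
  [0,0,-0.045],
  [0,0,-0.06],
  [0,0,-0.075],
], spin=[0,0,-7,-14,-21], grip=[0,0,0,0,0])

```text
time_s: 13.35
tcp_pos: [0.6498, 0.0995, 0.1219]
ee_rot: [[0.36, -0.933, 0.001], [-0.933, -0.36, 0.0], [0.0, -0.001, -1.0]]
wrist_force: [0.3, -0.3, 0.3]
gripper_width: 0.992
gripper_force: 0.0
```

```bash
python3 -c "
from h import *
go(.4585,-.189,.120,-0.5)"
```

```text
t 13.35 tcp [0.6498 0.0995 0.1219] th -68.9 j6 -1.7 F [ 0.3 -0.3  0.3] w 0.992 gf 0.0 -> slide [0.2003 0.2823 0.0016] spin -68.4
```

Call:
servo_tool([
  [0.02,0.028,0],
  [0.04,0.056,0],
  [0.06,0.085,0],
  [0.08,0.113,0],
  [0.1,0.141,0],
], spin=[-7,-14,-21,-28,-34], grip=[0,0,0,0,0])

```text
time_s: 13.77
tcp_pos: [0.5522, -0.0451, 0.121]
ee_rot: [[0.82, -0.572, 0.001], [-0.572, -0.82, 0.0], [0.001, -0.001, -1.0]]
wrist_force: [0.6, -0.8, -0.7]
gripper_width: 1.004
gripper_force: 0.0
```

Call:
servo_tool([
  [0.001,0.035,0],
  [0.002,0.07,0],
  [0.003,0.105,0],
  [0.004,0.14,0],
  [0.004,0.173,0],
], spin=[-7,-14,-21,-28,-34], grip=[0,0,0,0,0])

```text
time_s: 14.18
tcp_pos: [0.4556, -0.189, 0.121]
ee_rot: [[1.0, -0.016, 0.001], [-0.016, -1.0, -0.0], [0.001, 0.0, -1.0]]
wrist_force: [-0.2, -1.2, 0.2]
gripper_width: 0.995
gripper_force: 0.0
```

```bash
python3 -c "
from h import *
for n in('scene','top'):
  c=capture(n);print(fit(c,(.65,.0985),.037,.024,.045),fit(c,(.4585,-.189),.05,.012,.03))
go(.4585,-.189,.036,-0.5)"
```

```text
(375, 'rect', 650, 100, 'size', 41, 59, 'ang', 0.2, 'mean', [0.651, 0.098, 0.032]) (464, 'rect', 458, -187, 'size', 41, 58, 'ang', 89.4, 'mean', [0.46, -0.189, 0.022])
(332, 'rect', 647, 101, 'size', 67, 57, 'ang', 1.4, 'mean', [0.65, 0.101, 0.032]) (47, 'rect', 433, -189, 'size', 6, 40, 'ang', 0.5, 'mean', [0.433, -0.19, 0.021])
t 14.28 tcp [ 0.4535 -0.1901  0.1207] th -1.4 j6 92.4 F [ 0.7 -0.1  0.6] w 1.0 gf 0.0 -> slide [ 0.0051 -0.0012  0.0847] spin -0.9
```

Call:
servo_tool([
  [0.003,-0.001,0.02],
  [0.004,-0.001,0.04],
  [0.004,-0.001,0.06],
  [0.004,-0.001,0.065],
  [0.004,-0.001,0.065],
], spin=[-1,-1,-1,-1,-1], grip=[0,0,0,0,0])

```text
time_s: 14.7
tcp_pos: [0.46, -0.1864, 0.0542]
ee_rot: [[1.0, -0.004, -0.003], [-0.004, -1.0, 0.0], [-0.003, -0.0, -1.0]]
wrist_force: [0.3, -0.7, -0.4]
gripper_width: 0.999
gripper_force: 0.0
```

Call:
servo_tool([
  [0,0,0.006],
  [0,0,0.012],
  [0,0,0.018],
  [0,0,0.02],
  [0,0,0.02],
], spin=[0,0,0,0,0], grip=[0,0,0,0,0])

```text
time_s: 15.12
tcp_pos: [0.4603, -0.1866, 0.0347]
ee_rot: [[1.0, -0.004, -0.001], [-0.004, -1.0, 0.0], [-0.001, -0.0, -1.0]]
wrist_force: [-1.0, 0.7, 0.8]
gripper_width: 1.0
gripper_force: 0.0
```

Call:
servo_tool([
  [0,0,0],
  [0,0,0],
  [0,0,0],
  [0,0,0],
  [0,0,0],
], spin=[0,0,0,0,0], grip=[0.8,0.8,0.8,0.8,0.8])

```text
time_s: 15.53
tcp_pos: [0.4606, -0.1867, 0.0352]
ee_rot: [[1.0, -0.004, 0.0], [-0.004, -1.0, -0.0], [0.0, 0.0, -1.0]]
wrist_force: [-0.1, 0.3, 0.0]
gripper_width: 0.705
gripper_force: 0.0
```

Call:
servo_tool([
  [0,0,0],
  [0,0,0],
  [0,0,0],
  [0,0,0],
  [0,0,0],
], spin=[0,0,0,0,0], grip=[0.8,0.8,0.8,0.8,0.8])

```text
time_s: 15.95
tcp_pos: [0.4605, -0.1867, 0.0351]
ee_rot: [[1.0, -0.004, 0.0], [-0.004, -1.0, -0.0], [0.0, 0.0, -1.0]]
wrist_force: [-0.4, -1.0, 0.8]
gripper_width: 0.457
gripper_force: 30.0
```

```bash
python3 -c "
from h import *
go(.650,.1785,.12,-90.2)"
```

```text
t 15.95 tcp [ 0.4605 -0.1867  0.0351] th -0.2 j6 93.1 F [-0.4 -1.   0.8] w 0.457 gf 30.0 -> slide [ 0.1879 -0.366  -0.0849] spin 90.0
```

Call:
servo_tool([
  [0,0,-0.01],
  [0,0,-0.025],
  [0,0,-0.045],
  [0,0,-0.065],
  [0,0,-0.085],
], spin=[1,7,13,19,25], grip=[0.8,0.8,0.8,0.8,0.8])

```text
time_s: 16.37
tcp_pos: [0.46, -0.1866, 0.1206]
ee_rot: [[0.902, -0.431, -0.001], [-0.431, -0.902, 0.0], [-0.001, 0.0, -1.0]]
wrist_force: [0.3, 0.0, -1.2]
gripper_width: 0.456
gripper_force: 30.0
```

Call:
servo_tool([
  [0.001,-0.027,0],
  [0.002,-0.055,0],
  [0.003,-0.082,0],
  [0.004,-0.11,0],
  [0.005,-0.137,0],
], spin=[5,10,15,20,25], grip=[0.8,0.8,0.8,0.8,0.8])

```text
time_s: 16.78
tcp_pos: [0.5236, -0.0637, 0.12]
ee_rot: [[0.636, -0.772, -0.0], [-0.772, -0.636, 0.0], [-0.0, 0.0, -1.0]]
wrist_force: [0.1, -0.3, -1.4]
gripper_width: 0.458
gripper_force: 30.0
```

Call:
servo_tool([
  [-0.011,-0.025,0],
  [-0.021,-0.051,0],
  [-0.032,-0.076,0],
  [-0.042,-0.101,0],
  [-0.053,-0.126,0],
], spin=[5,10,15,20,25], grip=[0.8,0.8,0.8,0.8,0.8])

```text
time_s: 17.2
tcp_pos: [0.5866, 0.0576, 0.1196]
ee_rot: [[0.25, -0.968, -0.001], [-0.968, -0.25, -0.0], [-0.0, 0.001, -1.0]]
wrist_force: [1.3, -0.1, -1.0]
gripper_width: 0.459
gripper_force: 30.0
```

Call:
servo_tool([
  [-0.023,-0.021,0],
  [-0.046,-0.042,0],
  [-0.069,-0.063,0],
  [-0.09,-0.082,0],
  [-0.102,-0.092,0],
], spin=[4,8,12,15,15], grip=[0.8,0.8,0.8,0.8,0.8])

```text
time_s: 17.62
tcp_pos: [0.6505, 0.1813, 0.1193]
ee_rot: [[-0.005, -1.0, 0.0], [-1.0, 0.005, 0.0], [-0.0, -0.0, -1.0]]
wrist_force: [0.8, 0.4, -1.2]
gripper_width: 0.457
gripper_force: 30.0
```

```bash
python3 -c "
from h import *
capture('top');go(.650,.1785,.055,-90.2)"
```

```text
t 17.67 tcp [0.6513 0.1829 0.1191] th -90.1 j6 -29.4 F [ 2.7  1.4 -1.6] w 0.457 gf 30.0 -> slide [0.0044 0.0014 0.0641] spin 0.1
```

Call:
servo_tool([
  [0.003,0,0.015],
  [0.003,0,0.035],
  [0.003,0,0.05],
  [0.003,0,0.06],
  [0.003,0,0.062],
], spin=[0,0,0,0,0], grip=[0.8,0.8,0.8,0.8,0.8])

```text
time_s: 18.08
tcp_pos: [0.6478, 0.1747, 0.0553]
ee_rot: [[-0.005, -1.0, -0.005], [-1.0, 0.005, -0.002], [0.002, 0.005, -1.0]]
wrist_force: [-0.4, -0.1, -0.9]
gripper_width: 0.458
gripper_force: 30.0
```

Call:
servo_tool([
  [0,0,0.002],
  [0,0,0.004],
  [0,0,0.006],
  [0,0,0.008],
  [0,0,0.009],
], spin=[0,0,0,0,0], grip=[0.8,0.8,0.8,0.8,0.8])

```text
time_s: 18.5
tcp_pos: [0.6496, 0.1755, 0.0495]
ee_rot: [[-0.005, -1.0, 0.001], [-1.0, 0.005, 0.0], [-0.0, -0.001, -1.0]]
wrist_force: [0.7, -0.1, 0.7]
gripper_width: 0.453
gripper_force: 30.0
```

Call:
servo_tool([
  [0,0,0.0005],
  [0,0,0.001],
  [0,0,0.001],
  [0,0,0.001],
  [0,0,0.001],
], spin=[0,0,0,0,0], grip=[0.8,0.8,0.8,0.8,0.8])

```text
time_s: 18.92
tcp_pos: [0.6495, 0.1755, 0.0481]
ee_rot: [[-0.004, -1.0, 0.0], [-1.0, 0.004, 0.0], [-0.0, -0.0, -1.0]]
wrist_force: [0.2, 0.1, -0.5]
gripper_width: 0.457
gripper_force: 30.0
```

Call:
servo_tool([
  [0,0,0.001],
  [0,0,0.001],
  [0,0,0.002],
  [0,0,0.0025],
  [0,0,0.003],
], spin=[0,0,0,0,0], grip=[0.8,0.8,0.8,0.8,0.8])

```text
time_s: 19.33
tcp_pos: [0.6494, 0.1755, 0.0452]
ee_rot: [[-0.004, -1.0, -0.0], [-1.0, 0.004, -0.0], [0.0, 0.0, -1.0]]
wrist_force: [-0.6, 0.2, 2.7]
gripper_width: 0.458
gripper_force: 30.0
```

Call:
servo_tool([
  [0,0,0],
  [0,0,0],
  [0,0,0],
  [0,0,0],
  [0,0,0],
], spin=[0,0,0,0,0], grip=[0,0,0,0,0])

```text
time_s: 19.75
tcp_pos: [0.6495, 0.1755, 0.0451]
ee_rot: [[-0.004, -1.0, 0.0], [-1.0, 0.004, 0.0], [-0.0, -0.0, -1.0]]
wrist_force: [0.7, -0.4, -0.2]
gripper_width: 0.745
gripper_force: 0.0
```

Call:
servo_tool([
  [0,0,-0.01],
  [0,0,-0.025],
  [0,0,-0.045],
  [0,0,-0.065],
  [0,0,-0.075],
], spin=[0,0,0,2,5], grip=[0,0,0,0,0])

```text
time_s: 20.17
tcp_pos: [0.6509, 0.1759, 0.1239]
ee_rot: [[-0.093, -0.996, 0.005], [-0.996, 0.093, 0.002], [-0.002, -0.005, -1.0]]
wrist_force: [0.2, 1.1, -0.1]
gripper_width: 0.992
gripper_force: 0.0
```

```bash
python3 -c "
from h import *
go(.432,.194,.12,-95.2)"
```

```text
t 20.17 tcp [0.6509 0.1759 0.1239] th -95.3 j6 -34.2 F [ 0.2  1.1 -0.1] w 0.992 gf 0.0 -> slide [0.0023 0.2196 0.0029] spin -0.1
```

Call:
servo_tool([
  [0,0.04,0],
  [0.001,0.08,0],
  [0.001,0.12,0],
  [0.002,0.16,0],
  [0.002,0.19,0],
], spin=[0,0,0,0,0], grip=[0,0,0,0,0])

```text
time_s: 20.58
tcp_pos: [0.4573, 0.1903, 0.1207]
ee_rot: [[-0.092, -0.996, -0.0], [-0.996, 0.092, 0.0], [-0.0, 0.0, -1.0]]
wrist_force: [0.3, 0.1, -0.2]
gripper_width: 1.002
gripper_force: 0.0
```

Call:
servo_tool([
  [0,0.015,0],
  [0,0.028,0],
  [0,0.028,0],
  [0,0.028,0],
  [0,0.028,0],
], spin=[0,0,0,0,0], grip=[0,0,0,0,0])

```text
time_s: 21.0
tcp_pos: [0.4331, 0.1939, 0.1208]
ee_rot: [[-0.091, -0.996, 0.002], [-0.996, 0.091, 0.001], [-0.001, -0.001, -1.0]]
wrist_force: [0.3, 0.5, 0.3]
gripper_width: 1.003
gripper_force: 0.0
```

```bash
python3 -c "
from h import *
for n in('scene','top'):
  c=capture(n);print(fit(c,(.65,.1785),.037,.024,.045),fit(c,(.65,.0985),.037,.024,.045),fit(c,(.432,.194),.03,.035,.07))
go(.432,.194,.047,-95.2)"
```

```text
(339, 'rect', 650, 180, 'size', 60, 40, 'ang', 89.2, 'mean', [0.65, 0.177, 0.032]) (374, 'rect', 650, 100, 'size', 59, 41, 'ang', 90.0, 'mean', [0.651, 0.098, 0.032]) (104, 'rect', 433, 194, 'size', 23, 24, 'ang', 81.5, 'mean', [0.434, 0.192, 0.05])
(323, 'rect', 656, 179, 'size', 53, 56, 'ang', 1.8, 'mean', [0.649, 0.179, 0.032]) (328, 'rect', 654, 101, 'size', 57, 51, 'ang', 89.1, 'mean', [0.65, 0.101, 0.032]) (15, 'rect', 430, 188, 'size', 12, 23, 'ang', 73.9, 'mean', [0.429, 0.189, 0.05])
t 21.1 tcp [0.4331 0.1936 0.1203] th -95.3 j6 -49.1 F [0.3 0.7 0.6] w 0.997 gf 0.0 -> slide [-0.0002  0.0012  0.0733] spin -0.1
```

Call:
servo_tool([
  [0,0.001,0.02],
  [0,0.001,0.04],
  [0,0.001,0.06],
  [0,0.001,0.07],
  [0,0.001,0.073],
], spin=[0,0,0,0,0], grip=[0,0,0,0,0])

```text
time_s: 21.52
tcp_pos: [0.4309, 0.1926, 0.045]
ee_rot: [[-0.093, -0.996, -0.003], [-0.996, 0.093, -0.003], [0.003, 0.003, -1.0]]
wrist_force: [-0.2, -0.7, -0.7]
gripper_width: 0.996
gripper_force: 0.0
```

Call:
servo_tool([
  [0,0,0],
  [0,0,0],
  [0,0,0],
  [0,0,0],
  [0,0,0],
], spin=[0,0,0,0,0], grip=[0.9,0.9,0.9,0.9,0.9])

```text
time_s: 21.93
tcp_pos: [0.4316, 0.1938, 0.0478]
ee_rot: [[-0.092, -0.996, 0.001], [-0.996, 0.092, 0.001], [-0.001, -0.001, -1.0]]
wrist_force: [-0.4, -0.4, 0.5]
gripper_width: 0.708
gripper_force: 0.0
```

Call:
servo_tool([
  [0,0,0],
  [0,0,0],
  [0,0,0],
  [0,0,0],
  [0,0,0],
], spin=[0,0,0,0,0], grip=[0.9,0.9,0.9,0.9,0.9])

```text
time_s: 22.35
tcp_pos: [0.4312, 0.1936, 0.0471]
ee_rot: [[-0.092, -0.996, 0.0], [-0.996, 0.092, 0.0], [-0.0, -0.0, -1.0]]
wrist_force: [0.2, 0.4, -0.0]
gripper_width: 0.326
gripper_force: 0.0
```

Call:
servo_tool([
  [0,0,0],
  [0,0,0],
  [0,0,0],
  [0,0,0],
  [0,0,0],
], spin=[0,0,0,0,0], grip=[0.9,0.9,0.9,0.9,0.9])

```text
time_s: 22.77
tcp_pos: [0.4312, 0.1935, 0.0471]
ee_rot: [[-0.092, -0.996, -0.0], [-0.996, 0.092, -0.0], [0.0, 0.0, -1.0]]
wrist_force: [0.1, 0.6, 0.7]
gripper_width: 0.288
gripper_force: 30.0
```

```bash
python3 -c "
from h import *
go(.5237,.4238,.1,-95.2)"
```

```text
t 22.77 tcp [0.4312 0.1935 0.0471] th -95.3 j6 -49.2 F [0.1 0.6 0.7] w 0.288 gf 30.0 -> slide [-0.2378 -0.0711 -0.053 ] spin -0.1
```

Call:
servo_tool([
  [0,0,-0.01],
  [0,0,-0.022],
  [0,0,-0.035],
  [0,0,-0.047],
  [0,0,-0.055],
], spin=[0,0,0,0,0], grip=[0.9,0.9,0.9,0.9,0.9])

```text
time_s: 23.18
tcp_pos: [0.4314, 0.1937, 0.103]
ee_rot: [[-0.092, -0.996, 0.001], [-0.996, 0.092, 0.001], [-0.001, -0.001, -1.0]]
wrist_force: [1.1, 0.3, 0.0]
gripper_width: 0.29
gripper_force: 30.0
```

Call:
servo_tool([
  [-0.02,-0.006,0],
  [-0.05,-0.015,0],
  [-0.08,-0.024,0],
  [-0.11,-0.033,0],
  [-0.14,-0.042,0],
], spin=[0,0,0,0,0], grip=[0.9,0.9,0.9,0.9,0.9])

```text
time_s: 23.6
tcp_pos: [0.4861, 0.3302, 0.1018]
ee_rot: [[-0.092, -0.996, -0.0], [-0.996, 0.092, -0.0], [0.0, 0.0, -1.0]]
wrist_force: [0.3, 0.3, 0.1]
gripper_width: 0.289
gripper_force: 30.0
```

Call:
servo_tool([
  [-0.03,-0.009,0],
  [-0.06,-0.018,0],
  [-0.085,-0.025,0],
  [-0.096,-0.029,0],
  [-0.098,-0.029,0],
], spin=[0,0,0,0,0], grip=[0.9,0.9,0.9,0.9,0.9])

```text
time_s: 24.02
tcp_pos: [0.5242, 0.4261, 0.1009]
ee_rot: [[-0.09, -0.996, 0.0], [-0.996, 0.09, 0.0], [-0.0, -0.0, -1.0]]
wrist_force: [1.1, -0.8, -0.9]
gripper_width: 0.288
gripper_force: 30.0
```

```bash
python3 -c "
from h import *
c=capture('scene');cv2.imwrite('pics/v1.png',cv2.resize(c['pixels'][60:200,260:420],None,fx=4,fy=4,interpolation=cv2.INTER_CUBIC))
go(.5237,.4238,.055,-95.2)"
```

```text
t 24.07 tcp [0.5235 0.4249 0.1008] th -95.2 j6 -58.0 F [-0.2 -0.4 -0.2] w 0.288 gf 30.0 -> slide [ 0.001  -0.0003  0.0458] spin -0.0
```

View pics/v1.png

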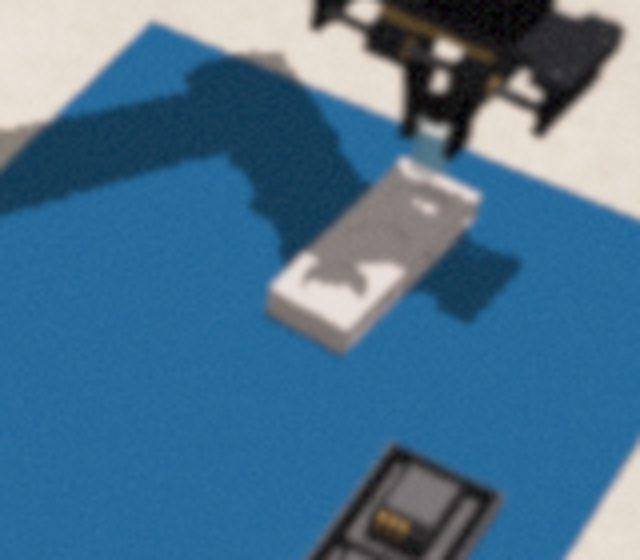

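The vial hangs upright between the fingers at (430,145), over the rack's far end. I'll lower it now.

Call:
servo_tool([
  [0,0,0.01],
  [0,0,0.022],
  [0,0,0.032],
  [0,0,0.039],
  [0,0,0.041],
], spin=[0,0,0,0,0], grip=[0.9,0.9,0.9,0.9,0.9])

```text
time_s: 24.48
tcp_pos: [0.5227, 0.4224, 0.0587]
ee_rot: [[-0.092, -0.996, -0.003], [-0.996, 0.092, -0.003], [0.003, 0.003, -1.0]]
wrist_force: [-0.1, 0.3, -0.2]
gripper_width: 0.287
gripper_force: 30.0
```

Call:
servo_tool([
  [0,0,0.001],
  [0,0,0.002],
  [0,0,0.003],
  [0,0,0.004],
  [0,0,0.005],
], spin=[0,0,0,0,0], grip=[0.9,0.9,0.9,0.9,0.9])

```text
time_s: 24.9
tcp_pos: [0.5239, 0.4243, 0.0565]
ee_rot: [[-0.092, -0.996, 0.001], [-0.996, 0.092, 0.001], [-0.001, -0.001, -1.0]]
wrist_force: [0.4, 0.4, -1.0]
gripper_width: 0.288
gripper_force: 30.0
```

Call:
servo_tool([
  [0,0,0],
  [0,0,0.001],
  [0,0,0.001],
  [0,0,0.0015],
  [0,0,0.0015],
], spin=[0,0,0,0,0], grip=[0.9,0.9,0.9,0.9,0.9])

```text
time_s: 25.32
tcp_pos: [0.5237, 0.424, 0.0545]
ee_rot: [[-0.092, -0.996, -0.0], [-0.996, 0.092, -0.0], [0.0, 0.0, -1.0]]
wrist_force: [0.0, 0.2, -0.8]
gripper_width: 0.29
gripper_force: 30.0
```

Call:
servo_tool([
  [0,0,0.0005],
  [0,0,0.001],
  [0,0,0.001],
  [0,0,0.0015],
  [0,0,0.0015],
], spin=[0,0,0,0,0], grip=[0.9,0.9,0.9,0.9,0.9])

```text
time_s: 25.73
tcp_pos: [0.5237, 0.4241, 0.0531]
ee_rot: [[-0.092, -0.996, 0.0], [-0.996, 0.092, 0.0], [-0.0, -0.0, -1.0]]
wrist_force: [0.7, 0.5, 0.3]
gripper_width: 0.287
gripper_force: 30.0
```

Call:
servo_tool([
  [0,0,0.0005],
  [0,0,0.0005],
  [0,0,0.0005],
  [0,0,0.0005],
  [0,0,0.0005],
], spin=[0,0,0,0,0], grip=[0.9,0.9,0.9,0.9,0.9])

```text
time_s: 26.15
tcp_pos: [0.5237, 0.4241, 0.0531]
ee_rot: [[-0.091, -0.996, 0.0], [-0.996, 0.091, 0.0], [-0.0, -0.0, -1.0]]
wrist_force: [-1.8, -1.0, 5.1]
gripper_width: 0.291
gripper_force: 30.0
```

Contact. I'll release, lift, and travel to the other vial at (.3445, −.295).

Call:
servo_tool([
  [0,0,0],
  [0,0,0],
  [0,0,0],
  [0,0,0],
  [0,0,0],
], spin=[0,0,0,0,0], grip=[0,0,0,0,0])

```text
time_s: 26.57
tcp_pos: [0.5236, 0.4239, 0.052]
ee_rot: [[-0.092, -0.996, -0.0], [-0.996, 0.092, -0.0], [0.0, 0.0, -1.0]]
wrist_force: [-0.0, -0.6, -0.6]
gripper_width: 0.583
gripper_force: 0.0
```

Call:
servo_tool([
  [0,0,0],
  [0,0,-0.02],
  [0,0,-0.04],
  [0,0,-0.06],
  [0,0,-0.07],
], spin=[0,0,0,0,0], grip=[0,0,0,0,0])

```text
time_s: 26.98
tcp_pos: [0.5246, 0.4249, 0.1253]
ee_rot: [[-0.091, -0.996, 0.003], [-0.996, 0.091, 0.003], [-0.003, -0.003, -1.0]]
wrist_force: [0.6, 0.7, 0.9]
gripper_width: 0.943
gripper_force: 0.0
```

```bash
python3 -c "
from h import *
go(.3445,-.295,.12,-95.2)"
```

```text
t 26.98 tcp [0.5246 0.4249 0.1253] th -95.2 j6 -58.0 F [0.6 0.7 0.9] w 0.943 gf 0.0 -> slide [0.7333 0.1138 0.0028] spin -0.0
```

Call:
servo_tool([
  [0.037,0.006,0],
  [0.073,0.011,0],
  [0.11,0.017,0],
  [0.147,0.023,0],
  [0.183,0.028,0],
], spin=[0,0,0,0,0], grip=[0,0,0,0,0])

```text
time_s: 27.4
tcp_pos: [0.4779, 0.2425, 0.1222]
ee_rot: [[-0.091, -0.996, -0.001], [-0.996, 0.091, -0.0], [0.0, 0.001, -1.0]]
wrist_force: [-0.2, -0.9, -1.3]
gripper_width: 1.0
gripper_force: 0.0
```

Call:
servo_tool([
  [0.037,0.006,0],
  [0.073,0.011,0],
  [0.11,0.017,0],
  [0.147,0.023,0],
  [0.183,0.028,0],
], spin=[0,0,0,0,0], grip=[0,0,0,0,0])

```text
time_s: 27.82
tcp_pos: [0.4332, 0.063, 0.1224]
ee_rot: [[-0.091, -0.996, -0.0], [-0.996, 0.091, 0.0], [-0.0, 0.0, -1.0]]
wrist_force: [0.5, -0.9, -0.2]
gripper_width: 0.998
gripper_force: 0.0
```

Call:
servo_tool([
  [0.037,0.006,0],
  [0.073,0.011,0],
  [0.11,0.017,0],
  [0.147,0.023,0],
  [0.183,0.028,0],
], spin=[0,0,0,0,0], grip=[0,0,0,0,0])

```text
time_s: 28.23
tcp_pos: [0.3887, -0.1165, 0.1226]
ee_rot: [[-0.091, -0.996, 0.0], [-0.996, 0.091, 0.0], [-0.0, -0.0, -1.0]]
wrist_force: [0.6, 0.5, 0.1]
gripper_width: 1.003
gripper_force: 0.0
```

Call:
servo_tool([
  [0.037,0.006,0],
  [0.073,0.011,0],
  [0.11,0.017,0],
  [0.147,0.023,0],
  [0.183,0.028,0],
], spin=[0,0,0,0,0], grip=[0,0,0,0,0])

```text
time_s: 28.65
tcp_pos: [0.3441, -0.2963, 0.1225]
ee_rot: [[-0.092, -0.996, 0.0], [-0.996, 0.092, 0.0], [-0.0, -0.0, -1.0]]
wrist_force: [0.8, -0.6, 0.9]
gripper_width: 0.995
gripper_force: 0.0
```

```bash
python3 -c "
from h import *
c=capture('top');cv2.imwrite('pics/t2.png',c['pixels'])
for n in('scene','top'):
  c=capture(n);print(fit(c,(.5237,.4238),.03,.04,.08),fit(c,(.3445,-.295),.03,.035,.07))
go(.3445,-.295,.047,-95.2)"
```

```text
(99, 'rect', 524, 422, 'size', 23, 25, 'ang', 43.3, 'mean', [0.526, 0.419, 0.056]) 3
(98, 'rect', 523, 422, 'size', 23, 23, 'ang', 25.3, 'mean', [0.523, 0.42, 0.058]) (48, 'rect', 342, -289, 'size', 22, 13, 'ang', 11.1, 'mean', [0.342, -0.289, 0.051])
t 28.8 tcp [ 0.344  -0.2966  0.1221] th -95.6 j6 14.6 F [0.1 0.4 0.7] w 0.997 gf 0.0 -> slide [-0.0016 -0.0003  0.0751] spin -0.4
```

View pics/t2.png

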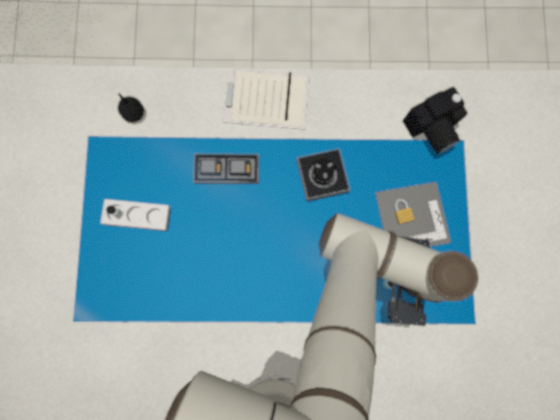

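The first vial stands in the rack's left hole at (112,210). The lens and both batteries are seated, and the padlock and scale haven't moved. Now the last vial.

Call:
servo_tool([
  [-0.001,0,0.02],
  [-0.001,0,0.04],
  [-0.001,0,0.06],
  [-0.001,0,0.072],
  [-0.001,0,0.075],
], spin=[0,0,0,0,0], grip=[0,0,0,0,0])

```text
time_s: 29.22
tcp_pos: [0.344, -0.2921, 0.0456]
ee_rot: [[-0.091, -0.996, -0.004], [-0.996, 0.09, 0.002], [-0.002, 0.005, -1.0]]
wrist_force: [0.0, -0.4, -0.4]
gripper_width: 1.002
gripper_force: 0.0
```

Call:
servo_tool([
  [0,0,0],
  [0,0,0],
  [0,0,0],
  [0,0,0],
  [0,0,0],
], spin=[0,0,0,0,0], grip=[0.9,0.9,0.9,0.9,0.9])

```text
time_s: 29.63
tcp_pos: [0.3457, -0.2937, 0.0483]
ee_rot: [[-0.091, -0.996, 0.002], [-0.996, 0.091, -0.001], [0.0, -0.002, -1.0]]
wrist_force: [-0.5, -0.3, 0.1]
gripper_width: 0.708
gripper_force: 0.0
```

Call:
servo_tool([
  [0,0,0],
  [0,0,0],
  [0,0,0],
  [0,0,0],
  [0,0,0],
], spin=[0,0,0,0,0], grip=[0.9,0.9,0.9,0.9,0.9])

```text
time_s: 30.05
tcp_pos: [0.3452, -0.2937, 0.0476]
ee_rot: [[-0.092, -0.996, -0.0], [-0.996, 0.092, 0.0], [-0.0, 0.0, -1.0]]
wrist_force: [-1.0, -0.8, 0.2]
gripper_width: 0.328
gripper_force: 0.1
```

Call:
servo_tool([
  [0,0,0],
  [0,0,0],
  [0,0,0],
  [0,0,0],
  [0,0,0],
], spin=[0,0,0,0,0], grip=[0.9,0.9,0.9,0.9,0.9])

```text
time_s: 30.47
tcp_pos: [0.3451, -0.2936, 0.0475]
ee_rot: [[-0.092, -0.996, -0.0], [-0.996, 0.092, 0.0], [-0.0, 0.0, -1.0]]
wrist_force: [-0.2, 0.2, -0.4]
gripper_width: 0.289
gripper_force: 30.0
```

```bash
python3 -c "
from h import *
go(.5143,.3202,.12,-95.2)"
```

```text
t 30.47 tcp [ 0.3451 -0.2936  0.0475] th -95.3 j6 14.5 F [-0.2  0.2 -0.4] w 0.289 gf 30.0 -> slide [-0.6267 -0.1122 -0.0725] spin -0.1
```

Call:
servo_tool([
  [0,0,-0.01],
  [0,0,-0.025],
  [0,0,-0.042],
  [0,0,-0.06],
  [0,0,-0.072],
], spin=[0,0,0,0,0], grip=[0.9,0.9,0.9,0.9,0.9])

```text
time_s: 30.88
tcp_pos: [0.3458, -0.2939, 0.121]
ee_rot: [[-0.091, -0.996, 0.002], [-0.996, 0.091, -0.001], [0.001, -0.002, -1.0]]
wrist_force: [0.5, 0.0, -0.3]
gripper_width: 0.287
gripper_force: 30.0
```

Call:
servo_tool([
  [-0.02,-0.004,0],
  [-0.05,-0.009,0],
  [-0.085,-0.015,0],
  [-0.12,-0.021,0],
  [-0.155,-0.028,0],
], spin=[0,0,0,0,0], grip=[0.9,0.9,0.9,0.9,0.9])

```text
time_s: 31.3
tcp_pos: [0.3872, -0.1405, 0.1196]
ee_rot: [[-0.093, -0.996, 0.0], [-0.996, 0.093, 0.0], [-0.0, -0.0, -1.0]]
wrist_force: [1.8, -0.1, -0.5]
gripper_width: 0.287
gripper_force: 30.0
```

Call:
servo_tool([
  [-0.034,-0.006,0],
  [-0.068,-0.012,0],
  [-0.102,-0.018,0],
  [-0.136,-0.024,0],
  [-0.17,-0.03,0],
], spin=[0,0,0,0,0], grip=[0.9,0.9,0.9,0.9,0.9])

```text
time_s: 31.72
tcp_pos: [0.4328, 0.0265, 0.1197]
ee_rot: [[-0.091, -0.996, 0.0], [-0.996, 0.091, 0.0], [-0.0, -0.0, -1.0]]
wrist_force: [0.3, -1.1, -1.0]
gripper_width: 0.29
gripper_force: 30.0
```

Call:
servo_tool([
  [-0.034,-0.006,0],
  [-0.068,-0.012,0],
  [-0.102,-0.018,0],
  [-0.136,-0.024,0],
  [-0.17,-0.03,0],
], spin=[0,0,0,0,0], grip=[0.9,0.9,0.9,0.9,0.9])

```text
time_s: 32.13
tcp_pos: [0.4782, 0.1931, 0.1194]
ee_rot: [[-0.091, -0.996, -0.0], [-0.996, 0.091, 0.0], [-0.0, 0.0, -1.0]]
wrist_force: [0.5, -0.3, 0.1]
gripper_width: 0.288
gripper_force: 30.0
```

Call:
servo_tool([
  [-0.034,-0.006,0],
  [-0.068,-0.012,0],
  [-0.102,-0.018,0],
  [-0.124,-0.022,0],
  [-0.132,-0.024,0],
], spin=[0,0,0,0,0], grip=[0.9,0.9,0.9,0.9,0.9])

```text
time_s: 32.55
tcp_pos: [0.515, 0.3239, 0.1191]
ee_rot: [[-0.089, -0.996, 0.001], [-0.996, 0.089, 0.001], [-0.001, -0.001, -1.0]]
wrist_force: [-0.2, -0.6, 0.3]
gripper_width: 0.287
gripper_force: 30.0
```

```bash
python3 -c "
from h import *
c=capture('scene');c=capture('scene');go(.5143,.3202,.0535,-95.2)"
```

```text
t 32.65 tcp [0.5141 0.3216 0.1188] th -95.2 j6 -52.5 F [-0.3 -0.5 -1.1] w 0.292 gf 30.0 -> slide [ 0.0013 -0.0004  0.0653] spin 0.0
```

Call:
servo_tool([
  [0.001,0,0.015],
  [0.001,0,0.035],
  [0.001,0,0.05],
  [0.001,0,0.058],
  [0.001,0,0.06],
], spin=[0,0,0,0,0], grip=[0.9,0.9,0.9,0.9,0.9])

```text
time_s: 33.07
tcp_pos: [0.513, 0.3173, 0.058]
ee_rot: [[-0.093, -0.996, -0.003], [-0.996, 0.093, -0.003], [0.003, 0.003, -1.0]]
wrist_force: [-0.6, -0.2, -0.1]
gripper_width: 0.289
gripper_force: 30.0
```

Call:
servo_tool([
  [0,0,0.001],
  [0,0,0.002],
  [0,0,0.003],
  [0,0,0.004],
  [0,0,0.004],
], spin=[0,0,0,0,0], grip=[0.9,0.9,0.9,0.9,0.9])

```text
time_s: 33.48
tcp_pos: [0.5142, 0.3196, 0.056]
ee_rot: [[-0.092, -0.996, 0.001], [-0.996, 0.092, 0.001], [-0.001, -0.001, -1.0]]
wrist_force: [-0.8, -0.5, -1.1]
gripper_width: 0.285
gripper_force: 30.0
```

Call:
servo_tool([
  [0,0,0],
  [0,0,0.0005],
  [0,0,0.001],
  [0,0,0.001],
  [0,0,0.001],
], spin=[0,0,0,0,0], grip=[0.9,0.9,0.9,0.9,0.9])

```text
time_s: 33.9
tcp_pos: [0.514, 0.3195, 0.0545]
ee_rot: [[-0.092, -0.996, -0.0], [-0.996, 0.092, -0.0], [0.0, 0.0, -1.0]]
wrist_force: [0.6, -0.1, -0.5]
gripper_width: 0.287
gripper_force: 30.0
```

Call:
servo_tool([
  [0,0,0.0005],
  [0,0,0.0005],
  [0,0,0.001],
  [0,0,0.0015],
  [0,0,0.0015],
], spin=[0,0,0,0,0], grip=[0.9,0.9,0.9,0.9,0.9])

```text
time_s: 34.32
tcp_pos: [0.5141, 0.3196, 0.0535]
ee_rot: [[-0.091, -0.996, 0.0], [-0.996, 0.091, 0.0], [-0.0, -0.0, -1.0]]
wrist_force: [-0.8, -0.2, 2.0]
gripper_width: 0.285
gripper_force: 30.0
```

Contact. I'll release, lift clear and check.

Call:
servo_tool([
  [0,0,0],
  [0,0,0],
  [0,0,0],
  [0,0,0],
  [0,0,0],
], spin=[0,0,0,0,0], grip=[0,0,0,0,0])

```text
time_s: 34.73
tcp_pos: [0.5141, 0.3194, 0.0528]
ee_rot: [[-0.092, -0.996, -0.0], [-0.996, 0.092, -0.0], [0.0, 0.0, -1.0]]
wrist_force: [0.2, 0.5, 0.5]
gripper_width: 0.576
gripper_force: 0.0
```

Call:
servo_tool([
  [0,0,0],
  [0,0,-0.02],
  [0,0,-0.05],
  [0,0,-0.08],
  [0,0,-0.11],
], spin=[0,0,0,0,0], grip=[0,0,0,0,0])

```text
time_s: 35.15
tcp_pos: [0.5139, 0.3192, 0.164]
ee_rot: [[-0.092, -0.996, -0.001], [-0.996, 0.092, -0.001], [0.001, 0.001, -1.0]]
wrist_force: [0.4, 0.4, 0.2]
gripper_width: 0.95
gripper_force: 0.0
```

Call:
servo_tool([
  [0.02,0.03,0],
  [0.04,0.06,0],
  [0.06,0.09,0],
  [0.08,0.12,0],
  [0.09,0.13,0],
], spin=[0,0,0,0,0], grip=[0,0,0,0,0])

```text
time_s: 35.57
tcp_pos: [0.3725, 0.2387, 0.1627]
ee_rot: [[-0.092, -0.996, -0.003], [-0.996, 0.092, -0.001], [0.002, 0.003, -1.0]]
wrist_force: [0.0, -0.6, 0.3]
gripper_width: 0.999
gripper_force: 0.0
```

Call:
servo_tool([
  [0,0,0],
  [0,0,0],
  [0,0,0],
  [0,0,0],
  [0,0,0],
], spin=[0,0,0,0,0], grip=[0,0,0,0,0])

```text
time_s: 35.98
tcp_pos: [0.3771, 0.2424, 0.1628]
ee_rot: [[-0.092, -0.996, 0.0], [-0.996, 0.092, -0.0], [0.0, -0.0, -1.0]]
wrist_force: [-0.4, -0.3, 0.4]
gripper_width: 1.0
gripper_force: 0.0
```

```bash
python3 -c "
from h import *
for n in('scene','top'):
  c=capture(n);cv2.imwrite('pics/end_%s.png'%n,c['pixels'])
  for a in [((.5237,.4238),.03,.04,.08),((.5143,.3202),.03,.04,.08),((.634,-.125),.05,.06,.09),((.53,-.34),.06,.01,.03)]: print(n,fit(c,*a))
"
```

```text
scene (98, 'rect', 525, 422, 'size', 23, 25, 'ang', 27.8, 'mean', [0.525, 0.42, 0.055])
scene (105, 'rect', 515, 316, 'size', 22, 25, 'ang', 58.7, 'mean', [0.516, 0.314, 0.056])
scene (577, 'rect', 634, -123, 'size', 53, 54, 'ang', 33.7, 'mean', [0.635, -0.124, 0.075])
scene (516, 'rect', 539, -339, 'size', 64, 41, 'ang', 15.7, 'mean', [0.533, -0.341, 0.018])
top (96, 'rect', 524, 422, 'size', 22, 24, 'ang', 33.0, 'mean', [0.523, 0.42, 0.058])
top (71, 'rect', 515, 316, 'size', 22, 19, 'ang', 87.0, 'mean', [0.515, 0.316, 0.059])
top (373, 'rect', 633, -124, 'size', 53, 57, 'ang', 1.2, 'mean', [0.633, -0.123, 0.074])
top (276, 'rect', 543, -344, 'size', 93, 71, 'ang', 12.6, 'mean', [0.531, -0.342, 0.018])
```

View pics/end_scene.png

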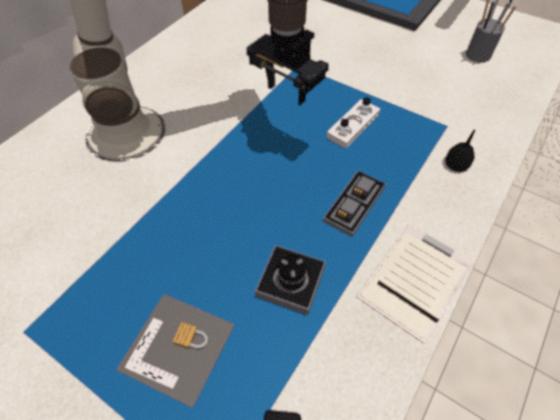

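View pics/end_top.png

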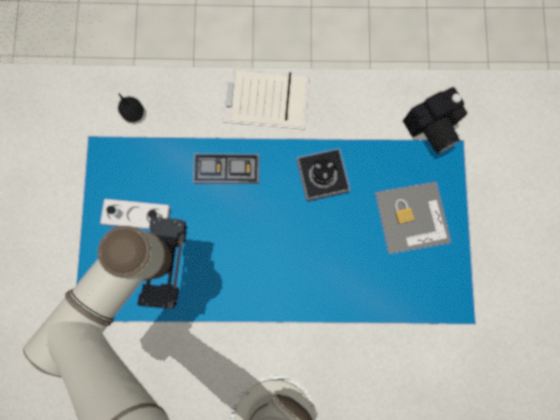

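Everything is in place: both vials upright in the rack's end holes, the batteries flat in their bays, the lens centred in its recess. The padlock and scale are unmoved and the arm is clear.

```bash
python3 -c "
from h import *
print(finish_job())"
```

```text
the job is handed in; nothing more can be done
None
```

The job is handed in at about 36 s of the 118 s limit: the lens stands in its recess, both batteries lie flat in their bays, both vials stand in the rack's end holes, and the padlock and scale were left untouched; no verdict came back.

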